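# Release the latched beam-shutter key

### The arm

A 6-joint arm with a two-finger parallel gripper is mounted at the origin on the work surface. World frame = base frame: x ahead of the robot, y to its left, z up, the work surface at z = 0. Lengths are in mm, angles in degrees, forces in N, time in s.
With the tool pointing down it reaches from about 300 to 850 mm from the base axis. Payload 4.2 kg.
Tool frame: the origin (TCP) lies midway between the tips of the shut fingers; the grasp point (between the pads) lies 19 mm behind it (env.hold_point_z is the z of the grasp point in the tool frame, in mm); z points along the fingers, y is the direction in which the jaws open and shut (so a half turn about z gives the same grasp; the last joint's range is limited). The gripper opens to 91 mm and grips with 3 to 60 N. Pads are 32 mm wide; open, the fingers measure 118 mm over their backs; the gripper's body (76 mm by 178 mm) begins 60 mm behind the grasp point.
Start: joints at [63.942, 18.312, 89.639, -0, 72.044, -1.146], TCP at [242.211, 521.514, 213.976] pointing down, gripper open.
Joint ranges: [-177.97, 177.97], [-48.28, 115.42], [12.27, 149.76], [-77.06, 257.06], [2.81, 150.46], [-146.56, 146.56]. Speed limits (degrees/s): [147.25, 147.25, 180, 180, 180, 180].

### API

Orientations are given as [roll, pitch, yaw] about the fixed x, y, z axes, in that order (R = Rz(yaw) Ry(pitch) Rx(roll)).
In Python, from workcell import env, grab_frame, camera_params, spotter gives the robot as it stands. The module is installed in compiled form; this text tells all that it offers.
- The arm moves only by the shell command python3 -m jog 'ROWS' [FORCE]. ROWS is text: rows parted by semicolons, each of 7 numbers parted by spaces: the turn, a rotation vector about the world's x, y, z in units of 5 degrees (1.0 is 5 degrees), then the shift along the world's x, y, z in units of 25 mm (1.0 is 25 mm), then the opening, from 0 (shut) to 1 (fully open). A call has 1 to 5 rows; each row is the pose to reach, as a shift and turn from the pose commanded when the call began; what a row does not reach only later rows make up. A row lasts 1/8 s, in which the tool goes at most 62.5 mm and 10.7 degrees, less where a joint would pass 70% of its speed; a pose out of reach is approached as far as the arm can. A call with a gripper value outside its range is refused whole. The fingers move at their own pace and stop on an object; FORCE is the grip in N (left out, the last holds). Time passes only in rows, so rows that repeat a pose let the fingers close. It gives the time, the measured TCP pose, the force and the opening at its end, in the units of the state.
- env.state(): the state, without advancing time (a new reading comes with each control period).
- grab_frame(name): name is "scene" or "top" or "wrist"; returns the picture (420x560x3 uint8, red, green, blue); there is no depth.
- camera_params(name): a dict with "K" (3x3 intrinsics, pixels), "rvec" (rotation vector, rad) and "tvec" (3), from world to camera coordinates, as OpenCV has them. Camera axes: x right, y down, z forward; pixel columns grow to the right and rows downward; lengths in mm; the calibration is good to about 2 mm. A picture is of the moment at which its call begins: read the wrist's pose just before it. camera_params takes no time and is no camera call; for the wrist camera it gives the pose at the moment of the call.
- env.job_done(): hands the job in, once; it reports no verdict.
Trained networks look in the newest picture that a camera, given by its name, has taken for a name from the list of things; names that differ only in an ending like _2 or _b are one class to them, and where a whole thing is asked for, a point or a joint stands for the part that bears it (a point fixed in the world has none). Each returns a list of dicts, best first, with "conf" (0 to 1); they miss things now and then, are a little off and sometimes report something else, mostly with a low value. They report only what shows in the picture. A call takes as long as a camera call. They do not tell look-alikes from the thing itself.
- spotter.look_for(query, camera): "box" ([left, top, width, height] in pixels, round what is visible of it).
- spotter.trace(query, camera): "region" (420x560 bool, what is visible of it) and "box" ([left, top, width, height] in pixels, round what is visible of it).
The state is a dict: "time_s": time; "qpos": joint angles; "qvel": joint speeds; "effort": joint torques, N m; "ee_pos": TCP position; "ee_rot": TCP orientation; "force": force on the tool from outside, world axes, zero at the start; "torque": the same for the moment, N m; "gripper_width": finger opening in mm.
Only numpy, scipy, OpenCV 4.12 (cv2) and the standard library are available. Lean on these libraries where they do the work, as an engineer would, in place of code of your own. Each camera call takes 0.05 s, during which the arm holds its last target. There are 200 camera calls.

### The job

Before anyone reaches into the beam path, check the shutter control box: starting with the key next to the red stop button and working along the row, tap each of the four identical keys lightly with a fingertip to feel which one is still latched down, without pushing any of them in. Then press the latched key fully in and let go, so that it springs up and all four keys stand up. Leave the stop button and the loose optics and tools around the box alone.

Things in the scene. Friction and masses are not known exactly. Their poses are not given: they have to be found in the camera images.
- control_box: Grey control box bolted to the table, 92 mm deep (x, about its origin), from y = -125 to +145 mm, flat aluminium top 62 mm up. Origin on the table under the middle of the key row; y along the row towards the red stop button. On top, along y: stop button (+109 mm), four keys (+51, +17, -17, -51 mm), flat steel key switch 22 mm wide, 6 mm high (-96 mm). Place and yaw (within 0.5 rad) vary.
- key_a: One of the four identical push keys; which place in the row it has varies. Origin fixed on the box's flat top (62 mm above the table) under the middle of the key, axes as the box's: it does not move with the key. The white cap is 22 x 22 mm; its flat top stands 15 mm above this origin when the key is up, 11 mm when it is latched down, 5.6 mm when fully in.
- key_b: One of the four identical push keys; which place in the row it has varies. Origin fixed on the box's flat top (62 mm above the table) under the middle of the key, axes as the box's: it does not move with the key. The white cap is 22 x 22 mm; its flat top stands 15 mm above this origin when the key is up, 11 mm when it is latched down, 5.6 mm when fully in.
- key_c: One of the four identical push keys; which place in the row it has varies. Origin fixed on the box's flat top (62 mm above the table) under the middle of the key, axes as the box's: it does not move with the key. The white cap is 22 x 22 mm; its flat top stands 15 mm above this origin when the key is up, 11 mm when it is latched down, 5.6 mm when fully in.
- key_d: One of the four identical push keys; which place in the row it has varies. Origin fixed on the box's flat top (62 mm above the table) under the middle of the key, axes as the box's: it does not move with the key. The white cap is 22 x 22 mm; its flat top stands 15 mm above this origin when the key is up, 11 mm when it is latched down, 5.6 mm when fully in.
- key_a_cap (a joint): How far key_a is pushed down, m: 0 = up, 0.004 = latched down, 0.0094 = fully in. Exactly one of the four starts latched. A key that is up gives at once on its spring (1.5 N, then 0.55 N per mm) and latches if let go from beyond 8.3 mm (6 N). A latched key stays firm up to 3.7 N; let go from beyond about 7.5 mm (5.5 N) it is released and springs up. The end stop is reached at 7 N.
- key_b_cap (a joint): How far key_b is pushed down, m: 0 = up, 0.004 = latched down, 0.0094 = fully in. Exactly one of the four starts latched. A key that is up gives at once on its spring (1.5 N, then 0.55 N per mm) and latches if let go from beyond 8.3 mm (6 N). A latched key stays firm up to 3.7 N; let go from beyond about 7.5 mm (5.5 N) it is released and springs up. The end stop is reached at 7 N.
- key_c_cap (a joint): How far key_c is pushed down, m: 0 = up, 0.004 = latched down, 0.0094 = fully in. Exactly one of the four starts latched. A key that is up gives at once on its spring (1.5 N, then 0.55 N per mm) and latches if let go from beyond 8.3 mm (6 N). A latched key stays firm up to 3.7 N; let go from beyond about 7.5 mm (5.5 N) it is released and springs up. The end stop is reached at 7 N.
- key_d_cap (a joint): How far key_d is pushed down, m: 0 = up, 0.004 = latched down, 0.0094 = fully in. Exactly one of the four starts latched. A key that is up gives at once on its spring (1.5 N, then 0.55 N per mm) and latches if let go from beyond 8.3 mm (6 N). A latched key stays firm up to 3.7 N; let go from beyond about 7.5 mm (5.5 N) it is released and springs up. The end stop is reached at 7 N.
- stop_button (a joint): How far the red stop button is pushed down, m: 0 = up, 0.006 = end stop.
- stop_button_top (a point): Top centre of the red mushroom stop button, 40 mm across, 34 mm above the box's top, beyond the first key: 58 mm from that key's middle.
- lens_mount: Loose lens in a black round graduated mount on a post and a 50 x 60 mm foot, 132 mm high; origin under the foot. It stands on the table beyond the stop-button end of the box.
- prism_stage: Loose round black stage 50 mm across with a glass cube under a clamp screw, 78 mm high; origin under it. It stands beyond the other end of the box.
- hex_driver: Loose driver with red handle, 170 mm long, lying on the table on the far side of the box, roughly along the row; origin under its middle.
- spare_post: Loose steel post 25 mm across and 54 mm high, standing on the table on the robot's side of the box; origin under it.
Things that resemble listed ones, but are neither listed nor needed, are in the scene too. What is shaped like the lens_mount but turquoise is not meant. Of the things that look like the hex_driver, the largest one is meant.

How it is judged (in metres and radians):
On the way, in this order (a step that is already met when the one before it is completed fails the run):
1. a finger touches the first key (next to the stop button) (((contact force between the fingers and key_a above 0.3 N and y of key_a in the frame of control_box between 0.041 and 0.061 m) or (contact force between the fingers and key_b above 0.3 N and y of key_b in the frame of control_box between 0.041 and 0.061 m) or (contact force between the fingers and key_c above 0.3 N and y of key_c in the frame of control_box between 0.041 and 0.061 m) or (contact force between the fingers and key_d above 0.3 N and y of key_d in the frame of control_box between 0.041 and 0.061 m))), for 0.02 s.
2. a finger touches the second key (((contact force between the fingers and key_a above 0.3 N and y of key_a in the frame of control_box between 0.007 and 0.027 m) or (contact force between the fingers and key_b above 0.3 N and y of key_b in the frame of control_box between 0.007 and 0.027 m) or (contact force between the fingers and key_c above 0.3 N and y of key_c in the frame of control_box between 0.007 and 0.027 m) or (contact force between the fingers and key_d above 0.3 N and y of key_d in the frame of control_box between 0.007 and 0.027 m))), for 0.02 s.
3. a finger touches the third key (((contact force between the fingers and key_a above 0.3 N and y of key_a in the frame of control_box between -0.027 and -0.007 m) or (contact force between the fingers and key_b above 0.3 N and y of key_b in the frame of control_box between -0.027 and -0.007 m) or (contact force between the fingers and key_c above 0.3 N and y of key_c in the frame of control_box between -0.027 and -0.007 m) or (contact force between the fingers and key_d above 0.3 N and y of key_d in the frame of control_box between -0.027 and -0.007 m))), for 0.02 s.
4. a finger touches the fourth key (at the far end of the row) (((contact force between the fingers and key_a above 0.3 N and y of key_a in the frame of control_box between -0.061 and -0.041 m) or (contact force between the fingers and key_b above 0.3 N and y of key_b in the frame of control_box between -0.061 and -0.041 m) or (contact force between the fingers and key_c above 0.3 N and y of key_c in the frame of control_box between -0.061 and -0.041 m) or (contact force between the fingers and key_d above 0.3 N and y of key_d in the frame of control_box between -0.061 and -0.041 m))), for 0.02 s.
5. the finger is off the keys again and a key is still latched down, so the taps were light (contact force between anything else and key_a below 0.05 N and contact force between anything else and key_b below 0.05 N and contact force between anything else and key_c below 0.05 N and contact force between anything else and key_d below 0.05 N and value of joint any of key_a_cap, key_b_cap, key_c_cap, key_d_cap above 0.003 m), for 0.05 s.
At the end, for the whole second after the job is handed in: all four keys are up (within 1 mm) and at rest, the stop button is up, and the lens mount, prism stage, driver and spare post are at rest within 15 mm of where they stood (value of joint each of key_a_cap, key_b_cap, key_c_cap, key_d_cap below 0.001 m and velocity of joint each of key_a_cap, key_b_cap, key_c_cap, key_d_cap below 0.005 m/s and value of joint stop_button below 0.002 m and distance of each of lens_mount, prism_stage, hex_driver, spare_post from where it was at the start of the episode below 0.015 m and linear speed of each of lens_mount, prism_stage, hex_driver, spare_post below 0.01 m/s); the robot touches nothing.
It fails at once if a key that was up is pushed in more than 7 mm while another one is latched down ((value of joint key_a_cap above 0.007 m and value of joint any of key_b_cap, key_c_cap, key_d_cap above 0.003 m) or (value of joint key_b_cap above 0.007 m and value of joint any of key_a_cap, key_c_cap, key_d_cap above 0.003 m) or (value of joint key_c_cap above 0.007 m and value of joint any of key_a_cap, key_b_cap, key_d_cap above 0.003 m) or (value of joint key_d_cap above 0.007 m and value of joint any of key_a_cap, key_b_cap, key_c_cap above 0.003 m)).
It fails at once if the red stop button is pushed in more than 2 mm (value of joint stop_button above 0.002 m).
It fails at once if the lens mount, prism stage, driver or spare post is moved or lifted by more than 15 mm (distance of any of lens_mount, prism_stage, hex_driver, spare_post from where it was at the start of the episode above 0.015 m).
It also fails if it takes over 45 s, if anything falls off the work surface, if the arm or the gripper's body presses on something with over 40 N, if the wrist force passes 120 N, or if a joint passes its speed limit or range.

## Working session

There is one attempt and no reset: what is moved stays moved. The work goes in short steps, Python scripts to look and compute and a shell command to move; the robot and the scene stay as the last step left them, time stands still between calls to the robot, and variables do not carry over. Pictures are saved under pics/ and viewed, about 8 in all and at most 12, crops included, and the job is handed in when it is done.

```bash
mkdir -p pics; python3 - <<'E'
from workcell import env, grab_frame, camera_params, spotter
import cv2
s=env.state(); print({k:s[k] for k in('time_s','ee_pos','ee_rot','force','gripper_width')})
for n in('top','scene'):
    im=grab_frame(n); cv2.imwrite(f'pics/{n}1.png',im[:,:,::-1])
    for q in('control_box','key_a','stop_button'):
        print(n,q,[(d['box'],round(d['conf'],2)) for d in spotter.look_for(q,n)])
E
```

```text
{'time_s': 0.0, 'ee_pos': array([241.99235752, 521.05709613, 213.14759726]), 'ee_rot': array([-1.79902974e+02, -1.65578123e-04,  1.55090647e+02]), 'force': array([ 0.29928776,  0.11178896, -0.17746574]), 'gripper_width': 91.02949474686154}
top control_box [([205.8, 183.0, 116.5, 74.1], 0.68)]
top key_a [([284.0, 222.7, 7.0, 13.3], 0.72), ([256.3, 211.4, 13.5, 13.7], 0.6), ([263.3, 215.8, 20.3, 16.3], 0.56), ([240.5, 203.6, 14.7, 13.2], 0.48)]
top stop_button [([219.7, 195.6, 16.2, 14.2], 0.73)]
scene control_box [([265.4, 169.0, 90.5, 124.4], 0.77)]
scene key_a [([295.7, 199.6, 14.2, 11.3], 0.75), ([304.6, 220.0, 21.8, 17.6], 0.69), ([285.3, 186.2, 21.1, 15.9], 0.55), ([302.4, 211.0, 14.9, 12.1], 0.48)]
scene stop_button [([317.6, 237.3, 18.9, 19.1], 0.9)]
```

View pics/top1.png

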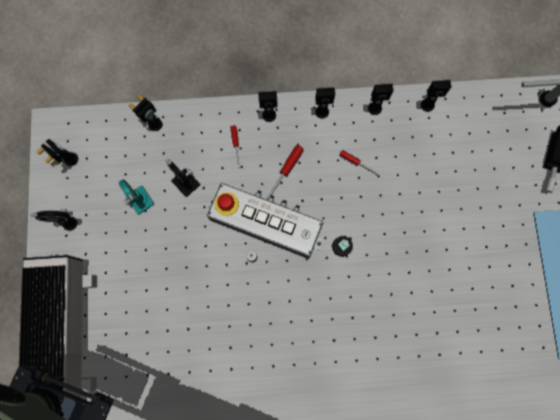

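View pics/scene1.png

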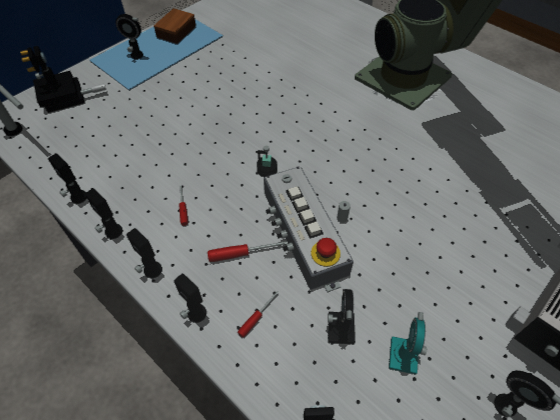

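Top view: red stop button at (226,202), keys at about (249,212), (262,217), (275,222) and (288,227), key switch at (306,234). In the scene view the stop button is at (326,248) and the keys run from (314,229) to (294,193). Look-alikes are the turquoise mount (137,195) and the two smaller red drivers, (235,140) and (355,160). Next I fit the box pose from both cameras.

```bash
cat > h.py <<'E'
import numpy as np, cv2
from scipy.optimize import least_squares
def cam(p): return (p['K'],np.array(p['rvec'],float),np.array(p['tvec'],float))
def proj(c,P): return cv2.projectPoints(np.array(P,float).reshape(-1,1,3),c[1],c[2],np.array(c[0],float),None)[0].reshape(-1,2)
# box frame points: stop, 4 keys
PTS=np.array([[0,109,90],[0,51,77],[0,17,77],[0,-17,77],[0,-51,77]],float)
def place(v,P=PTS):
    c,s=np.cos(v[2]),np.sin(v[2]); R=np.array([[c,-s,0],[s,c,0],[0,0,1]])
    return P@R.T+[v[0],v[1],0]
def fit(obs,x0,P=PTS):  # obs: list of (cam, uv, idx)
    f=lambda v:np.concatenate([(proj(c,place(v,P)[i])-uv).ravel() for c,uv,i in obs])
    return least_squares(f,x0,loss='soft_l1',x_scale=[100,100,.3])
E
python3 - <<'E'
from workcell import *
from h import *
T=cam(camera_params('top'));S=cam(camera_params('scene'))
t=np.array([[226,202],[249,212],[262,217],[275,222],[288,227]],float)
s=np.array([[326,246],[315.5,228.8],[308.5,216.5],[302,205],[295.8,194]],float)
for obs in([(T,t,range(5))],[(S,s,range(5))],[(T,t,range(5)),(S,s,range(5))]):
    r=min((fit(obs,[450,300,a]) for a in(-.3,.3,0)),key=lambda r:r.cost); print(r.x.round(3),r.cost,r.fun.round(1))
W=camera_params('wrist'); Rw=cv2.Rodrigues(np.array(W['rvec']))[0]; print('wristcam',-Rw.T@np.array(W['tvec']).ravel(),Rw[2])
E
```

```text
[ 5.90260e+02  1.37144e+02 -4.42000e-01] 0.3560835739196804 [-0.4 -0.1 -0.3 -0.2 -0.1 -0.1  0.2  0.1  0.6  0.3]
[ 5.96252e+02  1.45408e+02 -4.52000e-01] 4.7929813669153205 [ 1.3  3.1 -0.6  0.5 -0.2 -0.1 -0.1 -1.   0.  -1.9]
[ 5.91178e+02  1.39956e+02 -4.52000e-01] 14.97173023363689 [-1.4 -0.8 -1.4 -0.7 -1.2 -0.4 -1.  -0.2 -0.7  0.2  0.8 -0.2 -1.1 -2.6
 -0.6 -3.  -0.4 -3.8 -0.3 -4.6]
wristcam [176.40011342 551.50713397 385.01462981] [ 0.23506235 -0.10932808 -0.96581213]
```

```bash
python3 -m jog '0 0 0 1.6 -1.7 0.5 0; 0 0 0 3.2 -3.4 1 0; 0 0 0 4.8 -5.1 1 0; 0 0 0 6.4 -6.8 1 0; 0 0 0 8 -8.5 1 0' 10; python3 -m jog '0 0 0 1.6 -1.7 0 0; 0 0 0 3.2 -3.4 0 0; 0 0 0 4.8 -5.1 0 0;0 0 0 5.4 -6 0 0;0 0 0 5.4 -6 0 0'
python3 - <<'E'
from workcell import *
import cv2
c=camera_params('wrist');im=grab_frame('wrist'); cv2.imwrite('pics/w1.png',im[:,:,::-1])
import pickle;pickle.dump(c,open('w1.pkl','wb'))
for q in('key_a','stop_button'): print(q,[(d['box'],round(d['conf'],2)) for d in spotter.look_for(q,'wrist')])
print(env.state()['force'])
E
```

```text
time_s: 1.02
ee_pos: [443.3, 307.6, 239.2]
ee_rot: [180.0, 0.0, 155.1]
force: [0.8, 1.2, -0.2]
gripper_width: 44.1
time_s: 1.65
ee_pos: [578.1, 157.4, 238.6]
ee_rot: [-180.0, -0.0, 154.9]
force: [-1.7, 1.2, -0.1]
gripper_width: 0.3
key_a [([300.9, 200.9, 28.4, 23.7], 0.93), ([241.8, 199.3, 22.9, 26.8], 0.66), ([269.7, 199.9, 28.7, 26.1], 0.65), ([211.0, 201.7, 25.9, 24.4], 0.57)]
stop_button [([348.9, 203.0, 44.4, 35.7], 0.64)]
[-0.6776804   0.42861044 -0.25819288]
```

View pics/w1.png

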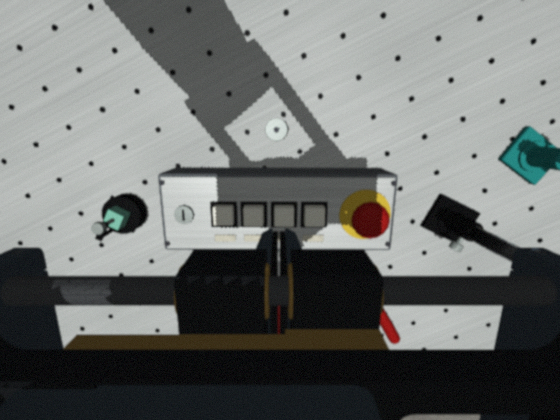

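The wrist view shows keys at (224,215), (254,215), (284,215) and (314,215), stop button at (371,220), fingertips at about (278,235). I'll refine the fit with this view.

```bash
python3 - <<'E'
from workcell import *
from h import *
import pickle
im=cv2.imread('pics/w1.png')
W=cam(pickle.load(open('w1.pkl','rb')));T=cam(camera_params('top'))
b=[[300.9,200.9,28.4,23.7],[269.7,199.9,28.7,26.1],[241.8,199.3,22.9,26.8],[211,201.7,25.9,24.4]]
w=np.array([[314,215],[284,215],[254,215],[224,215]],float)
t=np.array([[226,202],[249,212],[262,217],[275,222],[288,227]],float)
for obs in([(W,w,[1,2,3,4])],[(W,w,[1,2,3,4]),(T,t,range(5))]):
    r=fit(obs,[590,138,-.45]); print(r.x.round(3),r.fun.round(1))
# box top corners in wrist
P=place(r.x,np.array([[x,y,62] for x in(-46,46) for y in(-125,145)],float)); print('corners',proj(W,P).round())
print('keys',place(r.x)[1:].round(1)); print('tip px',proj(W,[env.state()['ee_pos']]), env.state()['ee_pos'])
cv2.imwrite('pics/w1c.png',cv2.resize(im[165:265,150:410],None,fx=3,fy=3,interpolation=cv2.INTER_CUBIC))
E
```

```text
[ 5.92123e+02  1.38937e+02 -4.37000e-01] [ 1.6  0.   0.5  0.  -0.5  0.  -1.6  0. ]
[ 5.91635e+02  1.38296e+02 -4.37000e-01] [ 0.9 -0.2 -0.2 -0.1 -1.2 -0.1 -2.3 -0.1 -1.  -0.4 -0.9 -0.6 -0.6 -0.6
 -0.3 -0.5  0.1 -0.4]
corners [[155. 171.]
 [400. 171.]
 [163. 249.]
 [392. 249.]]
keys [[613.2 184.5  77. ]
 [598.8 153.7  77. ]
 [584.4 122.9  77. ]
 [570.1  92.1  77. ]]
tip px [[281.80106936 252.01595063]] [576.61808061 159.76517501 238.98459319]
```

View pics/w1c.png

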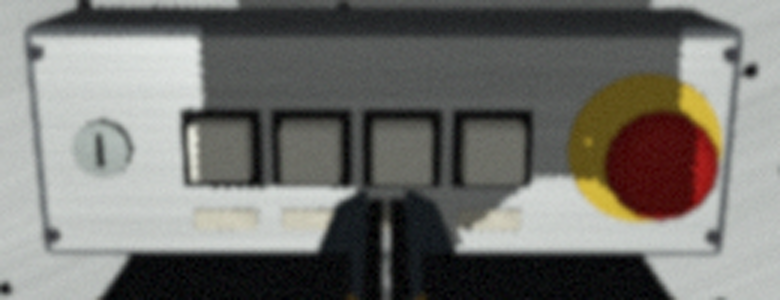

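Keys are at crop x = 223, 313, 403 and 493, evenly spaced, row and box edges matching the fit within a few px (the wrist scale is about 3 % off, which shifts the outer keys by under 2 mm). The keys are all alike, so I pick by position: first is (314,215), beside the red button. Next, hover over it.

```bash
python3 -m jog '0 0 0 1.44 1.02 0 0; 0 0 0 1.44 1.02 -2 0; 0 0 0 1.44 1.02 -4 0; 0 0 0 1.44 1.02 -5.6 0; 0 0 0 1.44 1.02 -5.6 0'; python3 -m jog '0 0 0 0 0 0 0; 0 0 0 0 0 0 0;0 0 0 0 0 0 0;0 0 0 0 0 0 0'
python3 - <<'E'
from workcell import *
from h import *
c=cam(camera_params('wrist'));s=env.state();im=grab_frame('wrist')
v=[591.6,138.3,-.437]
print(s['ee_pos'],s['force'],proj(c,place(v)).round())
cv2.imwrite('pics/w2.png',im[:,:,::-1])
im=grab_frame('scene')[140:280,230:400];cv2.imwrite('pics/s2.png',cv2.resize(im[:,:,::-1],None,fx=4,fy=4))
E
```

```text
time_s: 2.42
ee_pos: [610.2, 185.2, 96.0]
ee_rot: [-179.7, -0.3, 155.2]
force: [0.2, 0.3, 1.7]
gripper_width: 0.7
time_s: 2.92
ee_pos: [613.5, 184.5, 99.8]
ee_rot: [179.9, 0.1, 155.1]
force: [-0.0, -0.3, -0.4]
gripper_width: 0.6
[613.52655281 184.54358904  99.8160269 ] [-0.01919979 -0.30496836 -0.39918566] [[373. 249.]
 [279. 241.]
 [227. 241.]
 [175. 241.]
 [122. 241.]]
```

View pics/w2.png

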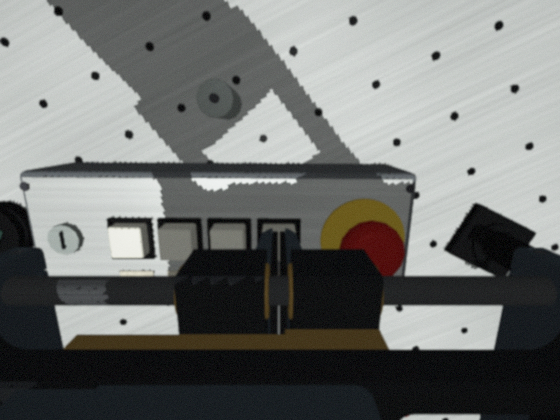

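View pics/s2.png

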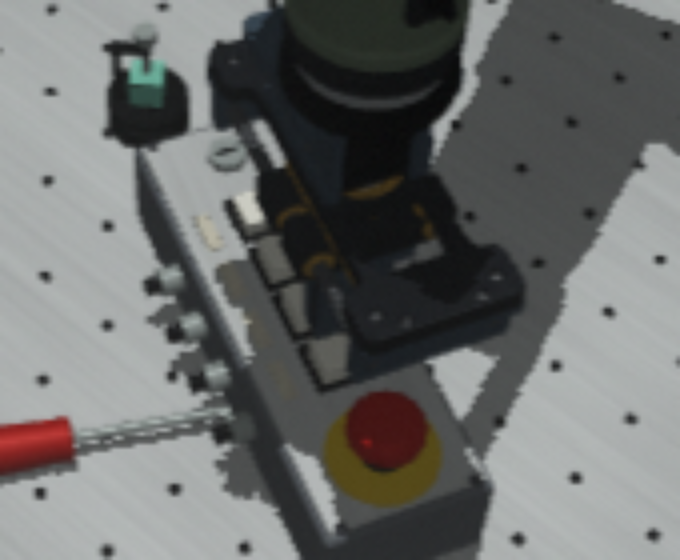

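Wrist view: the fingers sit at x = 279 in line with key 1, with the other keys at (229,238), (179,240) and (129,240). The scene crop shows the fingertip just above the key by the red button, with nothing touching. I lower slowly.

```bash
python3 -m jog '0 0 0 0 0 -0.3 0; 0 0 0 0 0 -0.6 0;0 0 0 0 0 -0.76 0;0 0 0 0 0 -0.76 0;0 0 0 0 0 -0.76 0' ; for i in 1; do python3 -m jog '0 0 0 0 0 -0.06 0;0 0 0 0 0 -0.06 0;0 0 0 0 0 -0.06 0'; done; python3 -c "
from workcell import env;s=env.state();print(s['ee_pos'],s['force'])"
```

```text
time_s: 3.65
ee_pos: [613.4, 184.6, 80.1]
ee_rot: [180.0, 0.0, 155.1]
force: [0.8, -0.8, -0.4]
gripper_width: 0.6
time_s: 4.03
ee_pos: [613.3, 184.5, 78.6]
ee_rot: [180.0, 0.0, 155.1]
force: [-0.6, 0.6, 1.0]
gripper_width: 0.6
[613.26490575 184.54629791  78.58170111] [-0.55012188  0.55775579  0.95832593]
```

```bash
python3 -m jog '0 0 0 0 0 -0.06 0;0 0 0 0 0 -0.06 0;0 0 0 0 0 -0.06 0;0 0 0 0 0 -0.06 0'; python3 -m jog '0 0 0 0 0 -0.06 0;0 0 0 0 0 -0.06 0;0 0 0 0 0 -0.06 0;0 0 0 0 0 -0.06 0'
```

```text
time_s: 4.53
ee_pos: [613.4, 184.6, 77.2]
ee_rot: [180.0, 0.0, 155.1]
force: [-0.4, -0.9, 2.3]
gripper_width: 0.3
time_s: 5.03
ee_pos: [613.4, 184.5, 75.6]
ee_rot: [180.0, 0.0, 155.1]
force: [1.2, -0.3, 2.4]
gripper_width: 0.4
```

Key 1 gives softly from about 78 mm (2.4 N at 75.6), so it is up. Lift and go to key 2.

```bash
python3 -m jog '0 0 0 0 0 0.5 0;0 0 0 -0.2 -0.4 0.8 0;0 0 0 -0.4 -0.8 0.8 0;0 0 0 -0.58 -1.23 0.8 0;0 0 0 -0.58 -1.23 0.8 0'; python3 -m jog '0 0 0 0 0 0 0;0 0 0 0 0 -0.3 0;0 0 0 0 0 -0.5 0; 0 0 0 0 0 -0.64 0;0 0 0 0 0 -0.64 0'; python3 -m jog '0 0 0 0 0 -0.04 0;0 0 0 0 0 -0.08 0;0 0 0 0 0 -0.1 0;0 0 0 0 0 -0.1 0'; python3 -m jog '0 0 0 0 0 -0.06 0;0 0 0 0 0 -0.06 0;0 0 0 0 0 -0.06 0;0 0 0 0 0 -0.06 0'
```

```text
time_s: 5.65
ee_pos: [598.0, 152.6, 95.3]
ee_rot: [-180.0, -0.0, 155.0]
force: [0.3, -0.5, -0.1]
gripper_width: 0.4
time_s: 6.28
ee_pos: [598.5, 153.8, 78.9]
ee_rot: [-180.0, -0.0, 155.1]
force: [-0.6, -0.2, 0.3]
gripper_width: 0.1
time_s: 6.78
ee_pos: [598.8, 153.8, 77.2]
ee_rot: [180.0, 0.0, 155.1]
force: [-0.7, 0.1, 1.3]
gripper_width: 0.3
time_s: 7.28
ee_pos: [598.8, 153.8, 75.6]
ee_rot: [180.0, 0.0, 155.1]
force: [0.0, -0.3, 2.4]
gripper_width: 0.4
```

Key 2 is soft too (2.4 N at 75.6), so up. Now key 3.

```bash
python3 -m jog '0 0 0 0 0 0.5 0;0 0 0 -0.2 -0.4 0.8 0;0 0 0 -0.4 -0.8 0.8 0;0 0 0 -0.58 -1.23 0.8 0;0 0 0 -0.58 -1.23 0.8 0'; python3 -m jog '0 0 0 0 0 0 0;0 0 0 0 0 -0.3 0;0 0 0 0 0 -0.5 0; 0 0 0 0 0 -0.64 0;0 0 0 0 0 -0.64 0'; python3 -m jog '0 0 0 0 0 -0.04 0;0 0 0 0 0 -0.08 0;0 0 0 0 0 -0.1 0;0 0 0 0 0 -0.1 0'; python3 -m jog '0 0 0 0 0 -0.06 0;0 0 0 0 0 -0.06 0;0 0 0 0 0 -0.06 0;0 0 0 0 0 -0.06 0'
```

```text
time_s: 7.9
ee_pos: [583.5, 121.9, 95.3]
ee_rot: [-180.0, -0.0, 155.0]
force: [-0.2, 0.0, -0.0]
gripper_width: 0.3
time_s: 8.52
ee_pos: [584.0, 123.1, 79.0]
ee_rot: [-180.0, -0.0, 155.1]
force: [-0.5, -0.2, 0.2]
gripper_width: 0.5
time_s: 9.02
ee_pos: [584.3, 123.0, 77.2]
ee_rot: [180.0, 0.0, 155.1]
force: [-1.4, -0.1, -0.1]
gripper_width: 0.4
time_s: 9.52
ee_pos: [584.3, 123.0, 75.5]
ee_rot: [180.0, 0.0, 155.1]
force: [-0.5, 0.9, 1.8]
gripper_width: 0.6
```

```bash
for i in 1 2 3; do python3 -m jog '0 0 0 0 0 0 0' | grep force; done; python3 -m jog '0 0 0 0 0 -0.03 0;0 0 0 0 0 -0.06 0;0 0 0 0 0 -0.06 0;0 0 0 0 0 -0.06 0'; for i in 1 2 3; do python3 -m jog '0 0 0 0 0 0 0' | grep -E 'force|pos'; done
```

```text
force: [-0.1, 0.0, 2.4]
force: [-0.3, 0.1, 1.5]
force: [-0.7, -0.7, 2.6]
time_s: 10.4
ee_pos: [584.3, 123.0, 74.0]
ee_rot: [180.0, 0.0, 155.1]
force: [-1.0, -0.3, 2.9]
gripper_width: 0.5
ee_pos: [584.3, 123.1, 74.0]
force: [0.1, -0.8, 3.9]
ee_pos: [584.3, 123.0, 74.0]
force: [-0.4, -0.2, 2.1]
ee_pos: [584.3, 123.1, 74.0]
force: [-0.7, 0.2, 3.1]
```

Key 3 averages 2.1 N at 75.5 and 3.0 N at 74.0. That is the 0.55 N/mm spring, so it is up. Now key 4.

```bash
python3 -m jog '0 0 0 0 0 0.5 0;0 0 0 -0.2 -0.4 0.86 0;0 0 0 -0.4 -0.8 0.86 0;0 0 0 -0.58 -1.23 0.86 0;0 0 0 -0.58 -1.23 0.86 0'; python3 -m jog '0 0 0 0 0 0 0;0 0 0 0 0 -0.3 0;0 0 0 0 0 -0.5 0; 0 0 0 0 0 -0.64 0;0 0 0 0 0 -0.64 0'; python3 -m jog '0 0 0 0 0 -0.04 0;0 0 0 0 0 -0.08 0;0 0 0 0 0 -0.12 0;0 0 0 0 0 -0.16 0;0 0 0 0 0 -0.16 0';for i in 1 2 3; do python3 -m jog '0 0 0 0 0 0 0' | grep -E 'force|pos'; done
```

```text
time_s: 11.4
ee_pos: [568.9, 91.2, 95.2]
ee_rot: [-180.0, -0.0, 155.0]
force: [-0.3, 0.6, 0.1]
gripper_width: 0.5
time_s: 12.02
ee_pos: [569.5, 92.3, 79.0]
ee_rot: [-180.0, -0.0, 155.1]
force: [-0.6, -0.6, -0.3]
gripper_width: 0.7
time_s: 12.65
ee_pos: [569.6, 92.2, 75.4]
ee_rot: [-180.0, -0.0, 155.1]
force: [-0.3, -0.1, 0.0]
gripper_width: 0.4
ee_pos: [569.7, 92.3, 75.5]
force: [0.7, 1.1, -1.0]
ee_pos: [569.7, 92.3, 75.5]
force: [0.4, 0.1, 0.8]
ee_pos: [569.7, 92.3, 75.5]
force: [-0.1, 0.5, -0.6]
```

No force at 75.5, as expected for a latched cap (top at 73). I go down in small steps.

```bash
python3 -m jog '0 0 0 0 0 -0.04 0;0 0 0 0 0 -0.08 0;0 0 0 0 0 -0.08 0';for i in 1 2 3; do python3 -m jog '0 0 0 0 0 0 0' | grep -E 'force|pos'; done; python3 -m jog '0 0 0 0 0 -0.02 0;0 0 0 0 0 -0.03 0;0 0 0 0 0 -0.03 0';for i in 1 2 3; do python3 -m jog '0 0 0 0 0 0 0' | grep -E 'force|pos'; done
```

```text
time_s: 13.4
ee_pos: [569.7, 92.3, 73.6]
ee_rot: [180.0, 0.0, 155.1]
force: [-0.8, -0.7, 1.8]
gripper_width: 0.7
ee_pos: [569.7, 92.3, 73.6]
force: [-0.8, -0.1, 0.8]
ee_pos: [569.7, 92.3, 73.6]
force: [-0.6, 0.3, 2.3]
ee_pos: [569.7, 92.2, 73.6]
force: [-0.2, 0.5, 2.9]
time_s: 14.15
ee_pos: [569.7, 92.3, 72.8]
ee_rot: [180.0, 0.0, 155.1]
force: [-0.8, 0.9, 4.2]
gripper_width: 0.6
ee_pos: [569.7, 92.3, 72.8]
force: [-1.8, 0.4, 4.3]
ee_pos: [569.7, 92.3, 72.8]
force: [-1.5, -0.3, 3.3]
ee_pos: [569.7, 92.3, 72.8]
force: [-0.5, -0.9, 3.7]
```

Key 4 is firm at about 73.6 (2 to 4 N), so it is the latched one. Lift clear and look before pressing.

```bash
python3 -m jog '0 0 0 0 0 0.3 0;0 0 0 0 0 0.8 0;0 0 0 0 0 0.8 0;0 0 0 0 0 0.8 0;0 0 0 0 0 0.8 0'
python3 - <<'E'
from workcell import *
import cv2
cv2.imwrite('pics/w3.png',grab_frame('wrist')[:,:,::-1])
E
```

```text
time_s: 15.15
ee_pos: [569.4, 92.2, 92.4]
ee_rot: [-180.0, -0.0, 155.1]
force: [-0.3, 0.1, 0.3]
gripper_width: 0.2
```

View pics/w3.png

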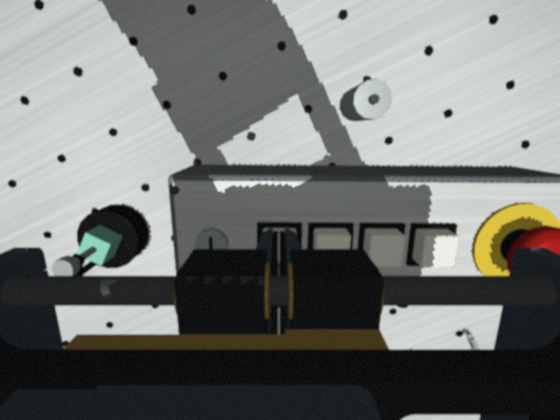

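The finger is centred on key 4 (x = 279) and the caps of keys 1–3 look level with each other. Now the full press.

```bash
python3 -m jog '0 0 0 0 0 -0.3 0;0 0 0 0 0 -0.6 0;0 0 0 0 0 -0.8 0;0 0 0 0 0 -0.9 0;0 0 0 0 0 -0.96 0'; python3 -m jog '0 0 0 0 0 -0.04 0;0 0 0 0 0 -0.06 0;0 0 0 0 0 -0.06 0'
```

```text
time_s: 15.82
ee_pos: [569.2, 92.2, 69.0]
ee_rot: [-180.0, -0.1, 155.1]
force: [-3.1, 0.0, 5.6]
gripper_width: 0.4
time_s: 16.2
ee_pos: [569.2, 92.2, 67.9]
ee_rot: [-180.0, -0.0, 155.1]
force: [-2.7, -0.6, 5.9]
gripper_width: 0.6
```

```bash
python3 -m jog '0 0 0 0 0 -0.04 0;0 0 0 0 0 -0.06 0;0 0 0 0 0 -0.06 0';for i in 1 2; do python3 -m jog '0 0 0 0 0 0 0' | grep -E 'force|pos'; done
```

```text
time_s: 16.58
ee_pos: [569.2, 92.2, 67.8]
ee_rot: [-180.0, -0.0, 155.1]
force: [-5.8, -0.8, 15.2]
gripper_width: 0.7
ee_pos: [569.2, 92.2, 67.8]
force: [-5.5, -0.6, 14.2]
ee_pos: [569.2, 92.2, 67.7]
force: [-5.5, -1.0, 14.4]
```

End stop reached (15 N, z 67.8). I release, then feel that the key is up by a light touch at about 75.5.

```bash
python3 -m jog '0 0 0 0 0 0.3 0;0 0 0 0 0 0.8 0;0 0 0 0 0 1.1 0;0 0 0 0 0 1.1 0;0 0 0 0 0 1.1 0'; python3 -m jog '0 0 0 0 0 -0.2 0;0 0 0 0 0 -0.4 0;0 0 0 0 0 -0.6 0;0 0 0 0 0 -0.7 0;0 0 0 0 0 -0.7 0';for i in 1 2 3 4; do python3 -m jog '0 0 0 0 0 0 0' | grep -E 'force|pos'; done
```

```text
time_s: 17.45
ee_pos: [569.5, 92.2, 92.9]
ee_rot: [-180.0, -0.0, 155.1]
force: [-0.4, 0.1, -0.2]
gripper_width: 0.6
time_s: 18.08
ee_pos: [569.5, 92.2, 75.7]
ee_rot: [-180.0, -0.0, 155.1]
force: [-0.7, -0.6, 2.8]
gripper_width: 0.3
ee_pos: [569.5, 92.2, 75.9]
force: [-0.8, -0.1, 1.6]
ee_pos: [569.5, 92.2, 75.9]
force: [-1.2, -0.3, 1.7]
ee_pos: [569.6, 92.2, 75.8]
force: [-1.5, -0.8, 2.1]
ee_pos: [569.7, 92.3, 75.8]
force: [-1.5, -1.3, 2.8]
```

Key 4 now pushes back with about 2 N at 75.8, where it gave nothing before, so it is up. I retreat upwards and check.

```bash
python3 -m jog '0 0 0 0 0 0.5 0;0 0 0 0 0 1.5 0;0 0 0 0 0 3 0;0 0 0 0 0 4.5 0;0 0 0 0 0 6 0'; python3 -m jog '0 0 0 -1 -1 0.4 0;0 0 0 -2 -2 0.4 0;0 0 0 -4 -2.5 0.4 0;0 0 0 -5 -3 0.4 0;0 0 0 -5 -3 0.4 0'; python3 -m jog '0 0 0 0 0 0 0;0 0 0 0 0 0 0;0 0 0 0 0 0 0;0 0 0 0 0 0 0'
python3 - <<'E'
from workcell import *
import cv2,numpy as np
a=grab_frame('scene')[:,:,::-1]; b=cv2.imread('pics/scene1.png')
f=lambda i:cv2.resize(i[140:350,210:400],None,fx=2.1,fy=2.1,interpolation=cv2.INTER_CUBIC)
cv2.imwrite('pics/cmp.png',np.hstack([f(b),f(a)]))
E
```

```text
time_s: 19.2
ee_pos: [570.1, 92.3, 227.8]
ee_rot: [179.9, 0.1, 155.1]
force: [0.3, -0.1, -0.6]
gripper_width: 0.4
time_s: 19.82
ee_pos: [443.8, 16.8, 236.8]
ee_rot: [179.9, 0.1, 155.0]
force: [0.3, -0.0, 1.2]
gripper_width: 0.5
time_s: 20.32
ee_pos: [445.0, 17.5, 235.5]
ee_rot: [-180.0, -0.0, 155.1]
force: [-0.2, -0.0, 0.1]
gripper_width: 0.3
```

View pics/cmp.png

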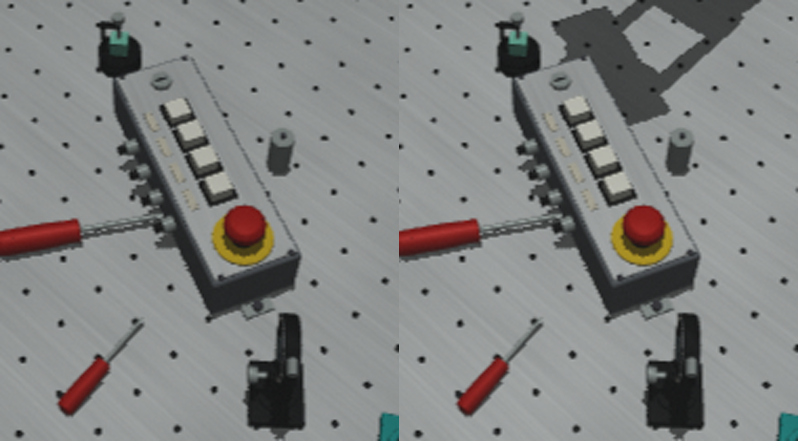

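Before (left) and after (right): the far key (178,110 and 577,110) now stands up like the others. The stop button, post, prism stage, driver and lens mount have not moved.

```bash
python3 -c "
from workcell import env; print(env.job_done())"
```

```text
the job is handed in; nothing more can be done
None
```

I tapped the four keys in order from the stop-button end and found the fourth, at the far end, latched. I pressed it fully in and let go. It sprang up, and I handed the job in at about 20 s; no verdict was reported.

- **Keys 1–3:** these gave softly, with about 2.4, 2.4 and 2.1 N at z ≈ 75.5 mm, so they were up. Single force readings scattered by about ±1 N. For key 3 I therefore averaged several readings and went 1.5 mm deeper (3.0 N), which still matched a key that is up.
- **Key 4:** it gave no force at 75.5 mm and was firm at about 73.6 mm, so it was latched. My last light-tap step averaged about 3.9 N, slightly over the 3.7 N firm limit, but the key did not give way. It needed pressing to the end stop at 67.8 mm (about 15 N).
- **After release:** key 4 pushed back with about 2 N at 75.8 mm, so it is up.
- **Surroundings:** the before-and-after pictures show all four keys level and the stop button up. The loose items have not visibly moved, and the robot is clear of everything.
- **Disagreement:** the wrist-camera scale was about 3 % off the model, and the scene-camera fit put the box up to 8 mm from the top-camera fit. I used the top and wrist fit, and the finger was centred on the first and last keys in the wrist view.

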